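# Load the test chassis in reverse order

### The arm

A 6-joint arm with a two-finger parallel gripper is mounted at the origin on the work surface. World frame = base frame: x ahead of the robot, y to its left, z up, the work surface at z = 0. Lengths are in m, angles in degrees, forces in N, time in s.
With the tool pointing down it reaches from about 0.4 to 0.825 m from the base axis. Payload 7 kg.
Tool frame: the origin (TCP) lies midway between the tips of the shut fingers; the grasp point (between the pads) lies 19 mm behind it; z points along the fingers, y is the line along which they close (so a half turn about z gives the same grasp; the last joint's range is limited). The gripper opens to 88 mm and grips with 3 to 60 N. Pads are 19 mm wide; open, the fingers measure 130 mm over their backs; the gripper's body (78 mm by 193 mm) begins 47 mm behind the grasp point.
Start: joints at [86.408, 20.546, 0.682, 0, -70.136, -16.507], TCP at [0.232, 0.634, 0.227] pointing down, gripper open.
Joint ranges: [-176.03, 176.03], [-82.01, 121.73], [-58.28, 71.71], [-173.87, 95.51], [-174.79, -0.11], [-173.66, 173.66]. Speed limits (degrees/s): [136.94, 136.94, 172.46, 180, 180, 180].

### API

Orientations are given as [roll, pitch, yaw] about the fixed x, y, z axes, in that order (R = Rz(yaw) Ry(pitch) Rx(roll)).
In Python, from plant import telemetry, viewer, workorder gives the robot as it stands. The module is installed in compiled form; this text tells all that it offers.
- The arm moves only by the tool carry_out, never from a script. Its argument "rows" is a list of rows, each a list of 6 numbers: the shift along the tool's x, y, z in m, then the turn, a rotation vector about the tool's x, y, z in rad. In form: [[tx, ty, tz, ax, ay, az], ...]. A call has 1 to 8 rows; each row is the pose to reach, as a shift and turn from the pose commanded when the call began, along the tool's axes at that moment; what a row does not reach only later rows make up. A row lasts 1/8 s, in which the tool goes at most 62.5 mm and 10.7 degrees, less where a joint would pass 70% of its speed; a pose out of reach is approached as far as the arm can. A call with a gripper value outside its range is refused whole. "grip" is the gripper's target within -1 to 1 (fully open at 1, half-way at 0, shut at -1), set as the call begins (left out, the last holds). The fingers move at their own pace and stop on an object; the grip force is fixed at half the most. Time passes only in rows, so rows that repeat a pose let the fingers close. It gives the time, the measured TCP pose, the force, the opening and the grip force at its end, in the units of the state.
- telemetry.get_obs(): the state, without advancing time (a new reading comes with each control period).
- viewer.snapshot(name): name is "side" or "top"; returns the picture (420x560x3 uint8, red, green, blue); there is no depth.
- viewer.camera_info(name): a dict with "intrinsics" (3x3 intrinsics, pixels), "extrinsics" (4x4, takes a point from camera to world coordinates). Camera axes: x right, y down, z forward; pixel columns grow to the right and rows downward; lengths in m; the calibration is good to about 2 mm. A picture is of the moment at which its call begins. camera_info takes no time and is no camera call.
- workorder.close_job(): hands the job in; it is judged then, once.
The state is a dict: "clock": time; "joint_pos": joint angles; "qvel": joint speeds; "tau": joint torques, N m; "tool_pos": TCP position; "orientation": TCP orientation; "force": force on the tool from outside, world axes, zero at the start; "moment": the same for the moment, N m; "opening": finger opening in m; "gripper_force": force on a finger pad.
Only numpy, scipy, OpenCV 4.12 (cv2) and the standard library are available. Lean on these libraries where they do the work, as an engineer would, in place of code of your own. Each camera call takes 0.05 s, during which the arm holds its last target. There are 200 camera calls.

### The job

Move the four plug-in modules from their cradles on the black tray into the gold test chassis, one standing upright in each bay, in the reverse left-to-right order: the module that starts leftmost in the tray goes into the rightmost bay, the next one into the bay beside it, and so on. Lower each one in rather than dropping it, let none fall over, and leave the screw jar where it stands.

Things in the scene. Friction and masses are not known exactly. Their poses are not given: they have to be found in the camera images.
- module_red: Loose electronics module, upright, 0.15-0.34 kg: gold body 50 (x) x 28 (y) x 60 mm tall; centred on top a solid red handle block 30 (x) x 16 (y) x 32 mm tall (92 mm in all). Origin: centre of the underside, z up. Half a turn about z makes no difference. Pinch the handle from above, best along x, clear of the neighbours.
- module_blue: Loose electronics module, upright, 0.15-0.34 kg: gold body 50 (x) x 28 (y) x 60 mm tall; centred on top a solid blue handle block 30 (x) x 16 (y) x 32 mm tall (92 mm in all). Origin: centre of the underside, z up. Half a turn about z makes no difference. Pinch the handle from above, best along x, clear of the neighbours.
- module_green: Loose electronics module, upright, 0.15-0.34 kg: gold body 50 (x) x 28 (y) x 60 mm tall; centred on top a solid green handle block 30 (x) x 16 (y) x 32 mm tall (92 mm in all). Origin: centre of the underside, z up. Half a turn about z makes no difference. Pinch the handle from above, best along x, clear of the neighbours.
- module_white: Loose electronics module, upright, 0.15-0.34 kg: gold body 50 (x) x 28 (y) x 60 mm tall; centred on top a solid white handle block 30 (x) x 16 (y) x 32 mm tall (92 mm in all). Origin: centre of the underside, z up. Half a turn about z makes no difference. Pinch the handle from above, best along x, clear of the neighbours.
- cradle_red: Fixed grey cradle where the red module starts, a red tab before it (-x side). The four cradles stand in a row along their common y, 50 mm apart, in random order, on a 6 mm black tray. Origin: centre of the underside, on the tray. Pocket 56 (x) x 34 (y) mm, floor 6 mm above the origin, rim 10 mm above the floor, 4 mm thick.
- cradle_blue: Fixed grey cradle where the blue module starts, a blue tab before it (-x side). The four cradles stand in a row along their common y, 50 mm apart, in random order, on a 6 mm black tray. Origin: centre of the underside, on the tray. Pocket 56 (x) x 34 (y) mm, floor 6 mm above the origin, rim 10 mm above the floor, 4 mm thick.
- cradle_green: Fixed grey cradle where the green module starts, a green tab before it (-x side). The four cradles stand in a row along their common y, 50 mm apart, in random order, on a 6 mm black tray. Origin: centre of the underside, on the tray. Pocket 56 (x) x 34 (y) mm, floor 6 mm above the origin, rim 10 mm above the floor, 4 mm thick.
- cradle_white: Fixed grey cradle where the white module starts, a white tab before it (-x side). The four cradles stand in a row along their common y, 50 mm apart, in random order, on a 6 mm black tray. Origin: centre of the underside, on the tray. Pocket 56 (x) x 34 (y) mm, floor 6 mm above the origin, rim 10 mm above the floor, 4 mm thick.
- chassis: Fixed gold chassis 76 (x) x 198 (y) x 30 mm tall. Origin: centre of the underside, on the bench. Four open bays at x 0, y -72, -24, 24, 72 mm, each 66 (x) x 44 (y) mm; black floor 10 mm above the origin, walls 20 mm above the floor. A module's long side goes along x. Chassis and cradle row lie left and right on the bench, either way, turned at most 0.35 rad: +y of both is about the robot's left.
- screw_jar: Bystander: small clear screw jar with a steel cap, 44 mm across, 60 mm tall, loose, standing beyond the two racks. Origin: centre of the underside.

How it is judged (in metres and radians):
At the end, for the whole second after the job is handed in: Each bay holds one module on its floor (height within 4 mm, within 12 mm of the bay centre in x and y, leaning under 0.1 rad), at rest; their order along the chassis is the reverse of their cradles' order; the jar is upright (0.3 rad), within 30 mm of its start (x of module_red in the frame of chassis between -0.012 and 0.012 m and z of module_red in the frame of chassis between 0.006 and 0.014 m and angle between each of module_red, module_blue, module_green, module_white's own z axis and vertical below 0.1 rad and linear speed of each of module_red, module_blue, module_green, module_white below 0.02 m/s and angular speed of each of module_red, module_blue, module_green, module_white below 0.2 rad/s and (y of module_red in the frame of chassis between -0.084 and -0.06 m or y of module_red in the frame of chassis between -0.036 and -0.012 m or y of module_red in the frame of chassis between 0.012 and 0.036 m or y of module_red in the frame of chassis between 0.06 and 0.084 m) and x of module_blue in the frame of chassis between -0.012 and 0.012 m and z of module_blue in the frame of chassis between 0.006 and 0.014 m and (y of module_blue in the frame of chassis between -0.084 and -0.06 m or y of module_blue in the frame of chassis between -0.036 and -0.012 m or y of module_blue in the frame of chassis between 0.012 and 0.036 m or y of module_blue in the frame of chassis between 0.06 and 0.084 m) and x of module_green in the frame of chassis between -0.012 and 0.012 m and z of module_green in the frame of chassis between 0.006 and 0.014 m and (y of module_green in the frame of chassis between -0.084 and -0.06 m or y of module_green in the frame of chassis between -0.036 and -0.012 m or y of module_green in the frame of chassis between 0.012 and 0.036 m or y of module_green in the frame of chassis between 0.06 and 0.084 m) and x of module_white in the frame of chassis between -0.012 and 0.012 m and z of module_white in the frame of chassis between 0.006 and 0.014 m and (y of module_white in the frame of chassis between -0.084 and -0.06 m or y of module_white in the frame of chassis between -0.036 and -0.012 m or y of module_white in the frame of chassis between 0.012 and 0.036 m or y of module_white in the frame of chassis between 0.06 and 0.084 m) and ((y of cradle_red in the frame of cradle_blue above 0 m and ((y of module_red in the frame of chassis below -0.048 m and y of module_blue in the frame of chassis above -0.048 m) or (y of module_red in the frame of chassis below 0 m and y of module_blue in the frame of chassis above 0 m) or (y of module_red in the frame of chassis below 0.048 m and y of module_blue in the frame of chassis above 0.048 m))) or (y of cradle_red in the frame of cradle_blue below 0 m and ((y of module_red in the frame of chassis above -0.048 m and y of module_blue in the frame of chassis below -0.048 m) or (y of module_red in the frame of chassis above 0 m and y of module_blue in the frame of chassis below 0 m) or (y of module_red in the frame of chassis above 0.048 m and y of module_blue in the frame of chassis below 0.048 m)))) and ((y of cradle_red in the frame of cradle_green above 0 m and ((y of module_red in the frame of chassis below -0.048 m and y of module_green in the frame of chassis above -0.048 m) or (y of module_red in the frame of chassis below 0 m and y of module_green in the frame of chassis above 0 m) or (y of module_red in the frame of chassis below 0.048 m and y of module_green in the frame of chassis above 0.048 m))) or (y of cradle_red in the frame of cradle_green below 0 m and ((y of module_red in the frame of chassis above -0.048 m and y of module_green in the frame of chassis below -0.048 m) or (y of module_red in the frame of chassis above 0 m and y of module_green in the frame of chassis below 0 m) or (y of module_red in the frame of chassis above 0.048 m and y of module_green in the frame of chassis below 0.048 m)))) and ((y of cradle_red in the frame of cradle_white above 0 m and ((y of module_red in the frame of chassis below -0.048 m and y of module_white in the frame of chassis above -0.048 m) or (y of module_red in the frame of chassis below 0 m and y of module_white in the frame of chassis above 0 m) or (y of module_red in the frame of chassis below 0.048 m and y of module_white in the frame of chassis above 0.048 m))) or (y of cradle_red in the frame of cradle_white below 0 m and ((y of module_red in the frame of chassis above -0.048 m and y of module_white in the frame of chassis below -0.048 m) or (y of module_red in the frame of chassis above 0 m and y of module_white in the frame of chassis below 0 m) or (y of module_red in the frame of chassis above 0.048 m and y of module_white in the frame of chassis below 0.048 m)))) and ((y of cradle_blue in the frame of cradle_green above 0 m and ((y of module_blue in the frame of chassis below -0.048 m and y of module_green in the frame of chassis above -0.048 m) or (y of module_blue in the frame of chassis below 0 m and y of module_green in the frame of chassis above 0 m) or (y of module_blue in the frame of chassis below 0.048 m and y of module_green in the frame of chassis above 0.048 m))) or (y of cradle_blue in the frame of cradle_green below 0 m and ((y of module_blue in the frame of chassis above -0.048 m and y of module_green in the frame of chassis below -0.048 m) or (y of module_blue in the frame of chassis above 0 m and y of module_green in the frame of chassis below 0 m) or (y of module_blue in the frame of chassis above 0.048 m and y of module_green in the frame of chassis below 0.048 m)))) and ((y of cradle_blue in the frame of cradle_white above 0 m and ((y of module_blue in the frame of chassis below -0.048 m and y of module_white in the frame of chassis above -0.048 m) or (y of module_blue in the frame of chassis below 0 m and y of module_white in the frame of chassis above 0 m) or (y of module_blue in the frame of chassis below 0.048 m and y of module_white in the frame of chassis above 0.048 m))) or (y of cradle_blue in the frame of cradle_white below 0 m and ((y of module_blue in the frame of chassis above -0.048 m and y of module_white in the frame of chassis below -0.048 m) or (y of module_blue in the frame of chassis above 0 m and y of module_white in the frame of chassis below 0 m) or (y of module_blue in the frame of chassis above 0.048 m and y of module_white in the frame of chassis below 0.048 m)))) and ((y of cradle_green in the frame of cradle_white above 0 m and ((y of module_green in the frame of chassis below -0.048 m and y of module_white in the frame of chassis above -0.048 m) or (y of module_green in the frame of chassis below 0 m and y of module_white in the frame of chassis above 0 m) or (y of module_green in the frame of chassis below 0.048 m and y of module_white in the frame of chassis above 0.048 m))) or (y of cradle_green in the frame of cradle_white below 0 m and ((y of module_green in the frame of chassis above -0.048 m and y of module_white in the frame of chassis below -0.048 m) or (y of module_green in the frame of chassis above 0 m and y of module_white in the frame of chassis below 0 m) or (y of module_green in the frame of chassis above 0.048 m and y of module_white in the frame of chassis below 0.048 m)))) and distance of screw_jar from where it was at the start of the episode below 0.03 m and angle between screw_jar's own z axis and vertical below 0.3 rad); the robot touches nothing.
It fails at once if the screw jar is shifted more than 30 mm or knocked over (distance of screw_jar from where it was at the start of the episode above 0.03 m or angle between screw_jar's own z axis and vertical above 0.6 rad).
It fails at once if a module falls over (leans more than about 57 degrees) (angle between any of module_red, module_blue, module_green, module_white's own z axis and vertical above 1 rad).
It fails at once if a module is dropped into the chassis (faster than 0.6 m/s between the bay walls) ((linear speed of module_red above 0.6 m/s and z of module_red in the frame of chassis below 0.032 m and horizontal distance between module_red and chassis below 0.1 m) or (linear speed of module_blue above 0.6 m/s and z of module_blue in the frame of chassis below 0.032 m and horizontal distance between module_blue and chassis below 0.1 m) or (linear speed of module_green above 0.6 m/s and z of module_green in the frame of chassis below 0.032 m and horizontal distance between module_green and chassis below 0.1 m) or (linear speed of module_white above 0.6 m/s and z of module_white in the frame of chassis below 0.032 m and horizontal distance between module_white and chassis below 0.1 m)).
It also fails if it takes over 93 s, if anything falls off the work surface, if the arm or the gripper's body presses on something with over 40 N, if the wrist force passes 120 N, or if a joint passes its speed limit or range.

## Working session

There is one attempt and no reset: what is moved stays moved. The work goes in short steps, Python scripts to look and compute and a tool call to move; the robot and the scene stay as the last step left them, time stands still between calls to the robot, and variables do not carry over. Pictures are saved under pics/ and viewed, at most 14 in all, crops included, and the job is handed in when it is done.

Besides the shell and the picture viewer there is one more tool, called after "Request:" by a JSON object that holds its "op" and its "data". carry_out: Moves the arm, as the interface text tells. Its arguments: {"type":"object","properties":{"rows":{"type":"array"},"grip":{"type":"number"}},"required":["rows"]}

```bash
mkdir -p pics; python3 - <<'E'
from plant import telemetry, viewer
import cv2
o=telemetry.get_obs();print(o)
for n in("top","side"):
    cv2.imwrite(f"pics/{n}0.png",viewer.snapshot(n)[:,:,::-1]);print(viewer.camera_info(n))
E
```

```text
{'clock': 0.0, 'joint_pos': array([ 8.64078449e+01,  2.05910810e+01,  6.34931919e-01, -2.00097063e-02,
       -7.01341401e+01, -1.65077774e+01]), 'qvel': array([-0.02581054,  0.02068331, -0.10053958,  0.15569958, -0.06193709,
       -0.17227776]), 'tau': array([ 9.57072116e-04, -5.82713234e+01,  2.93070441e+01,  6.99766651e+00,
        7.16846334e-03, -1.57981781e-04]), 'tool_pos': array([0.23181902, 0.63344457, 0.22563581]), 'orientation': array([ 1.79908087e+02, -7.62262284e-03, -2.01067409e+01]), 'force': array([-0.1100922 ,  0.52287161,  0.11278907]), 'moment': array([0.01435303, 0.04802625, 0.00400269]), 'gripper_force': 0.0, 'opening': 0.08763887936225048}
{'intrinsics': array([[439.88098517,   0.        , 271.51784864],
       [  0.        , 439.88098517, 205.46277539],
       [  0.        ,   0.        ,   1.        ]]), 'extrinsics': array([[ 0.0234471 , -0.98222377,  0.18624367,  0.4782963 ],
       [-0.99956194, -0.01966747,  0.02211604, -0.02284637],
       [-0.01805996, -0.18668064, -0.98225464,  0.84392765],
       [ 0.        ,  0.        ,  0.        ,  1.        ]])}
{'intrinsics': array([[401.20682245,   0.        , 284.54547719],
       [  0.        , 401.20682245, 214.20854067],
       [  0.        ,   0.        ,   1.        ]]), 'extrinsics': array([[-0.97948251, -0.11438949,  0.16591881,  0.4880644 ],
       [-0.20145199,  0.57853259, -0.7903905 ,  0.66920769],
       [-0.00557707, -0.80759834, -0.58970655,  0.56382462],
       [ 0.        ,  0.        ,  0.        ,  1.        ]])}
```

View pics/top0.png

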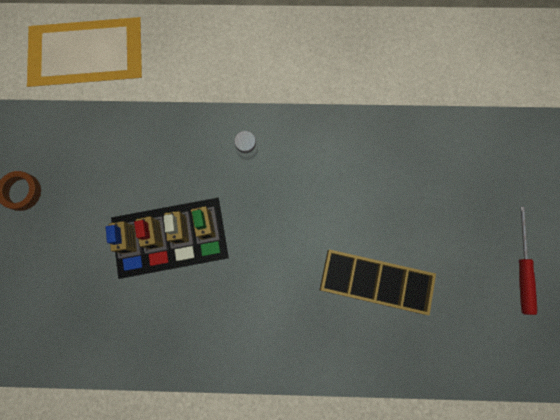

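View pics/side0.png

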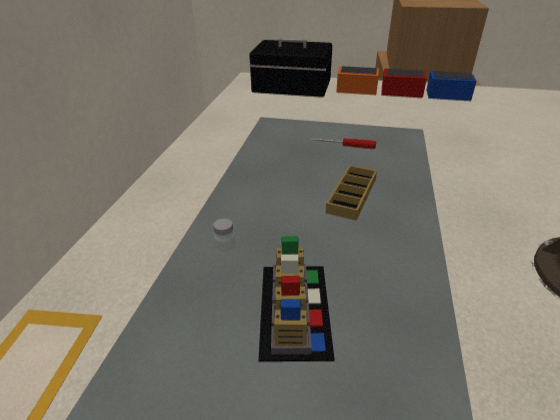

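The top view has the tray on the left, with the modules in order blue, red, white, green at about columns 113, 142, 170 and 199, row 225. The chassis is on the right, around (378, 282), and the jar is at (245, 142). The side view confirms the order. Next I'll zoom in to get corners.

```bash
python3 - <<'E'
import cv2,numpy as np
im=cv2.imread("pics/top0.png")
a=cv2.resize(im[190:285,100:235],None,fx=5.5,fy=5.5,interpolation=cv2.INTER_CUBIC)
b=cv2.resize(im[242:322,315:443],None,fx=6,fy=6,interpolation=cv2.INTER_CUBIC)
cv2.imwrite("pics/ca.png",cv2.convertScaleAbs(a,alpha=1.5));cv2.imwrite("pics/cb.png",cv2.convertScaleAbs(b,alpha=1.5))
E
```

```text
(no output)
```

View pics/ca.png

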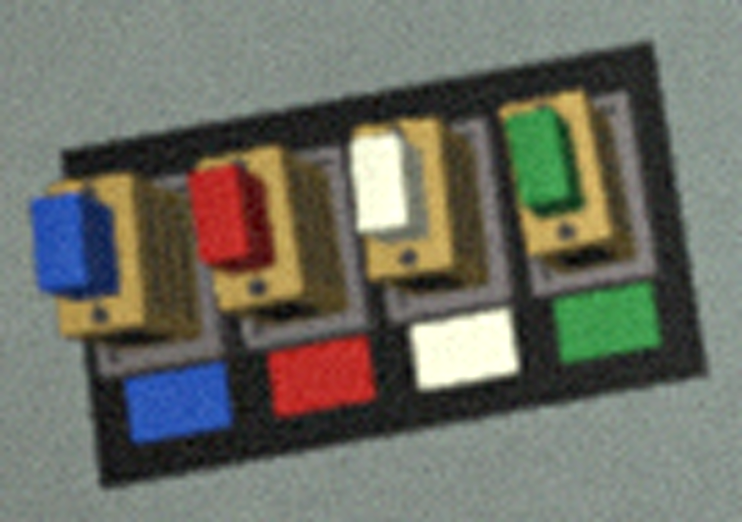

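View pics/cb.png

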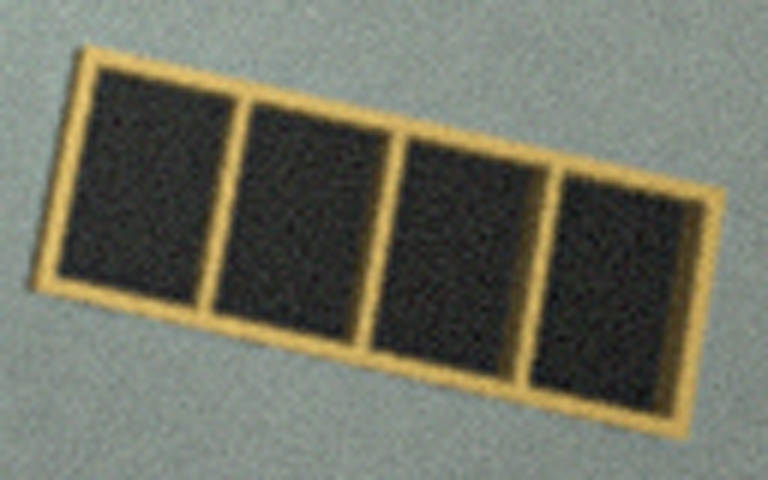

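Tray crop: each module's gold top and handle are clear, with handle-top centres at about (59,243), (220,216), (381,182) and (532,160). Chassis crop: the rim's outer corners are at (82,46), (726,188), (686,438) and (34,290). I'll convert these to positions.

```bash
cat >h.py <<'E'
import numpy as np
from plant import viewer,telemetry
def w(px,z,cam="top"):
    c=viewer.camera_info(cam);K=c["intrinsics"];T=c["extrinsics"]
    px=np.atleast_2d(px).astype(float)
    d=np.c_[px,np.ones(len(px))]@np.linalg.inv(K).T@T[:3,:3].T
    return T[:3,3]+d*((z-T[2,3])/d[:,2])[:,None]
def crop(p,x0,y0,f): return (np.array(p,float)+.5)/f-.5+[x0,y0]
E
python3 - <<'E'
from h import *
np.set_printoptions(precision=4,suppress=True)
def rep(n,p,z,a):
    q=w(crop(p,*a),z)[:,:2]; e=np.roll(q,-1,0)-q
    print(n,q.mean(0),"sides",np.linalg.norm(e,axis=1),"dirY(long-left) deg",[round(float(np.degrees(np.arctan2(*v[::-1]))),1) for v in e]);return q
A=(100,190,5.5);B=(315,242,6)
q=rep("chassis",[(82,46),(726,188),(686,438),(34,290)],.03,B)
rep("tray",[(62,150),(652,42),(708,375),(103,488)],.006,A)
for n,p in dict(blue=[(48,183),(132,172),(147,330),(62,338)],red=[(190,158),(284,145),(303,300),(220,312)],white=[(352,127),(438,118),(457,272),(371,281)],green=[(500,103),(584,90),(612,244),(530,257)]).items(): rep(n,p,.072,A)
h=w(crop([(59,243),(220,216),(381,182),(532,160)],*A),.104);print(h)
E
```

```text
chassis [ 0.4961 -0.201 ] sides [0.1985 0.0756 0.1978 0.0754] dirY(long-left) deg [-101.3, 168.4, 78.7, -11.1]
tray [0.5713 0.1916] sides [0.2115 0.1196 0.2113 0.1199] dirY(long-left) deg [-78.3, -168.0, 101.8, 12.1]
blue [0.564 0.267] sides [0.0274 0.0519 0.0274 0.0509] dirY(long-left) deg [-81.3, -169.7, 96.6, 10.4]
red [0.5738 0.2184] sides [0.0308 0.0512 0.0268 0.0516] dirY(long-left) deg [-80.8, -168.9, 99.5, 15.5]
white [0.5844 0.1686] sides [0.0281 0.0509 0.0278 0.0509] dirY(long-left) deg [-82.8, -169.5, 97.2, 10.9]
green [0.5939 0.1198] sides [0.0276 0.0515 0.0267 0.0517] dirY(long-left) deg [-79.9, -167.0, 100.3, 14.1]
[[0.564  0.2672 0.104 ]
 [0.5735 0.2177 0.104 ]
 [0.5852 0.1683 0.104 ]
 [0.593  0.1217 0.104 ]]
```

```bash
cat >>h.py <<'E'
from scipy.spatial.transform import Rotation as Ro
MOD=dict(blue=(.564,.267),red=(.5737,.218),white=(.5847,.1685),green=(.5935,.1207))
BAY=dict(blue=(.4819,-.2716),red=(.4914,-.2245),white=(.5008,-.1775),green=(.5103,-.1304))
YM,YB=-78.1,-101.4
def plan(p,yaw):
    "shift and turn (tool axes) from the present pose to p, tool straight down at yaw"
    o=telemetry.get_obs();R=Ro.from_euler("xyz",o["orientation"],degrees=True)
    t=R.inv().apply(np.array(p)-o["tool_pos"]);r=(R.inv()*Ro.from_euler("xyz",[180,0,yaw],degrees=True)).as_rotvec()
    print(np.round(t,4),np.round(r,3),"|",np.round(o["tool_pos"],4),np.round(o["orientation"],1),"t",round(o["clock"],2),"open",round(o["opening"],4),"F",np.round(o["force"],1))
E
python3 -c "
from h import *
plan((*MOD['blue'],.20),YM);print(w([245,142],.06))"
```

```text
[0.4379 0.2299 0.0261] [ 1.000e-03 -1.000e-03  1.012e+00] | [0.2318 0.6335 0.2257] [179.9  -0.  -20.1] t 0.1 open 0.0878 F [0.4 0.5 0.3]
[[0.74655604 0.04715693 0.06      ]]
```

Request:
{"op": "carry_out", "data": {"rows": [[0.03, 0.016, 0, 0, 0, 0.08], [0.08, 0.042, 0.002, 0, 0, 0.2], [0.13, 0.068, 0.006, 0, 0, 0.34], [0.18, 0.094, 0.01, 0, 0, 0.48], [0.23, 0.12, 0.014, 0, 0, 0.62], [0.28, 0.146, 0.018, 0, 0, 0.76], [0.33, 0.172, 0.022, 0, 0, 0.88], [0.37, 0.194, 0.024, 0, 0, 0.96]], "grip": 1}}

```text
clock: 1.1
tool_pos: [0.5137, 0.3226, 0.202]
orientation: [180.0, -0.0, -75.3]
force: [0.6, 1.0, 0.4]
opening: 0.087
gripper_force: 0.0
```

```bash
python3 -c "
from h import *
plan((*MOD['blue'],.12),YM)"
```

```text
[ 0.0665 -0.0346  0.082 ] [ 0.001 -0.     0.048] | [0.5137 0.3226 0.202 ] [180.   -0.  -75.3] t 1.1 open 0.087 F [0.6 1.  0.4]
```

Request:
{"op": "carry_out", "data": {"rows": [[0.03, -0.015, 0, 0, 0, 0.03], [0.055, -0.028, 0.01, 0, 0, 0.048], [0.066, -0.034, 0.03, 0, 0, 0.048], [0.066, -0.0345, 0.06, 0, 0, 0.048], [0.066, -0.0345, 0.082, 0, 0, 0.048], [0.066, -0.0345, 0.082, 0, 0, 0.048]]}}

```text
clock: 1.85
tool_pos: [0.5619, 0.2686, 0.1185]
orientation: [179.8, -0.1, -77.9]
force: [0.1, 0.7, -0.1]
opening: 0.0874
gripper_force: 0.0
```

```bash
python3 -c "
from h import *
import cv2
plan((*MOD['blue'],.08),YM)
im=np.hstack([viewer.snapshot('top')[150:320,40:330],viewer.snapshot('side')[200:370,170:400]])
cv2.imwrite('pics/b1.png',cv2.resize(im[:,:,::-1],None,fx=1.5,fy=1.5,interpolation=cv2.INTER_CUBIC))"
```

```text
[ 0.0019 -0.0018  0.0385] [ 0.004 -0.002  0.004] | [0.5619 0.2686 0.1185] [ 1.798e+02 -1.000e-01 -7.790e+01] t 1.85 open 0.0874 F [ 0.1  0.7 -0.1]
```

View pics/b1.png

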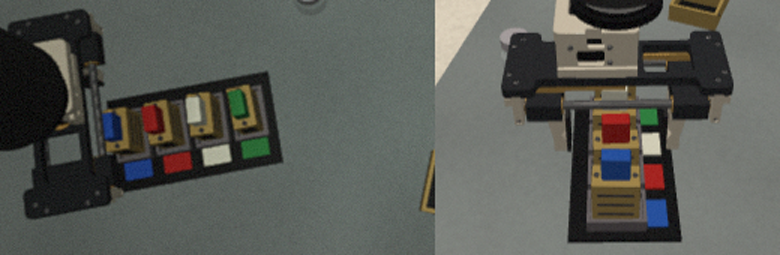

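The fingers straddle the blue handle in the side view: tips at about (560,150) and (675,150), handle at (617,160). I'll go down and grip.

Request:
{"op": "carry_out", "data": {"rows": [[0.001, -0.001, 0.012, 0, 0, 0.004], [0.002, -0.002, 0.026, 0, 0, 0.004], [0.002, -0.002, 0.038, 0, 0, 0.004], [0.002, -0.002, 0.038, 0, 0, 0.004]]}}

```text
clock: 2.45
tool_pos: [0.5647, 0.2675, 0.081]
orientation: [179.9, -0.1, -78.1]
force: [-0.4, 0.4, 0.1]
opening: 0.0875
gripper_force: 0.0
```

Request:
{"op": "carry_out", "data": {"rows": [[0, 0, 0, 0, 0, 0], [0, 0, 0, 0, 0, 0], [0, 0, 0, 0, 0, 0], [0, 0, 0, 0, 0, 0], [0, 0, 0, 0, 0, 0], [0, 0, 0, 0, 0, 0]], "grip": -1}}

```text
clock: 3.2
tool_pos: [0.5654, 0.268, 0.0826]
orientation: [180.0, -0.0, -78.1]
force: [-0.9, -0.4, 1.0]
opening: 0.0329
gripper_force: 0.7
```

Request:
{"op": "carry_out", "data": {"rows": [[0, 0, 0, 0, 0, 0], [0, 0, 0, 0, 0, 0], [0, 0, -0.005, 0, 0, 0], [0, 0, -0.02, 0, 0, 0], [0, 0, -0.045, 0, 0, 0], [0, 0, -0.075, 0, 0, 0], [0, 0, -0.105, 0, 0, 0], [0, 0, -0.12, 0, 0, 0]]}}

```text
clock: 4.2
tool_pos: [0.5661, 0.2686, 0.2053]
orientation: [-179.8, 0.1, -78.1]
force: [-0.1, -0.4, -2.6]
opening: 0.03
gripper_force: 29.9
```

```bash
python3 -c "
from h import *
plan((*BAY['blue'],.20),YB)"
```

```text
[0.5111 0.1941 0.004 ] [-0.003  0.002  0.407] | [0.5661 0.2686 0.2053] [-1.798e+02  1.000e-01 -7.810e+01] t 4.2 open 0.03 F [-0.1 -0.4 -2.6]
```

Request:
{"op": "carry_out", "data": {"rows": [[0.012, 0.005, 0, 0, 0, 0.01], [0.04, 0.015, 0, 0, 0, 0.03], [0.08, 0.03, 0, 0, 0, 0.065], [0.12, 0.045, 0, 0, 0, 0.1], [0.16, 0.06, 0, 0, 0, 0.13], [0.2, 0.076, 0, 0, 0, 0.16], [0.24, 0.091, 0, 0, 0, 0.19], [0.28, 0.106, 0, 0, 0, 0.22]]}}

```text
clock: 5.2
tool_pos: [0.5174, -0.0305, 0.2015]
orientation: [179.9, -0.0, -90.8]
force: [1.0, -0.1, -2.7]
opening: 0.03
gripper_force: 29.9
```

```bash
python3 -c "
from h import *
plan((*BAY['blue'],.20),YB)"
```

```text
[0.2416 0.032  0.0017] [ 0.002 -0.001  0.185] | [ 0.5174 -0.0305  0.2015] [179.9  -0.  -90.8] t 5.2 open 0.03 F [ 1.  -0.1 -2.7]
```

Request:
{"op": "carry_out", "data": {"rows": [[0.04, 0.005, 0, 0, 0, 0.03], [0.08, 0.01, 0, 0, 0, 0.06], [0.12, 0.016, 0, 0, 0, 0.09], [0.16, 0.021, 0, 0, 0, 0.12], [0.2, 0.027, 0, 0, 0, 0.15], [0.23, 0.031, 0, 0, 0, 0.175], [0.241, 0.032, 0, 0, 0, 0.185], [0.241, 0.032, 0, 0, 0, 0.185]]}}

```text
clock: 6.2
tool_pos: [0.4832, -0.2691, 0.2017]
orientation: [179.9, 0.0, -101.4]
force: [-0.2, 0.1, -3.5]
opening: 0.0296
gripper_force: 29.9
```

Request:
{"op": "carry_out", "data": {"rows": [[0, 0, 0.01, 0, 0, 0], [0, 0, 0.03, 0, 0, 0], [0, 0, 0.05, 0, 0, 0], [0, 0, 0.07, 0, 0, 0], [0, 0, 0.08, 0, 0, 0], [0, 0, 0.08, 0, 0, 0], [0, 0, 0.08, 0, 0, 0]]}}

```text
clock: 7.08
tool_pos: [0.4852, -0.2683, 0.1232]
orientation: [-179.9, -0.0, -101.3]
force: [-0.2, -0.1, -2.9]
opening: 0.0299
gripper_force: 29.9
```

```bash
python3 -c "
from h import *
import cv2
plan((*BAY['blue'],.07),YB)
im=np.hstack([viewer.snapshot('top')[200:360,280:480],viewer.snapshot('side')[100:260,280:430]])
cv2.imwrite('pics/b2.png',cv2.resize(im[:,:,::-1],None,fx=2.2,fy=2.2,interpolation=cv2.INTER_CUBIC))"
```

```text
[0.0039 0.0027 0.0532] [-0.001 -0.     0.003] | [ 0.4852 -0.2683  0.1232] [-179.9   -0.  -101.3] t 7.08 open 0.0299 F [-0.2 -0.1 -2.9]
```

View pics/b2.png

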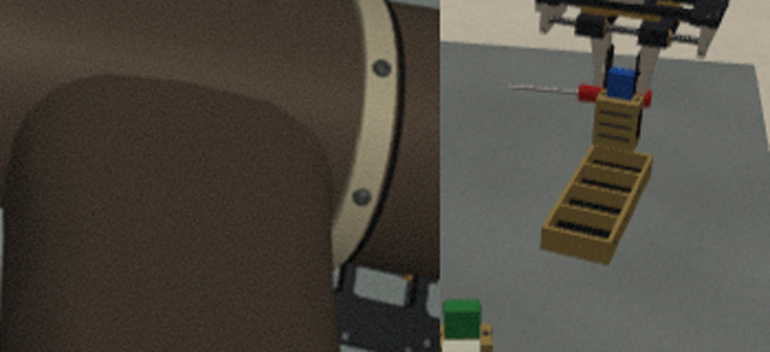

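The side view shows blue upright, centred above the last bay. I'll correct by 3–4 mm and lower it in.

Request:
{"op": "carry_out", "data": {"rows": [[0.003, 0.002, 0.004, 0, 0, 0], [0.004, 0.003, 0.012, 0, 0, 0], [0.004, 0.003, 0.02, 0, 0, 0], [0.004, 0.003, 0.028, 0, 0, 0], [0.004, 0.003, 0.034, 0, 0, 0], [0.004, 0.003, 0.039, 0, 0, 0], [0.004, 0.003, 0.039, 0, 0, 0], [0.004, 0.003, 0.039, 0, 0, 0]]}}

```text
clock: 8.18
tool_pos: [0.4811, -0.2718, 0.0838]
orientation: [-180.0, -0.0, -101.3]
force: [-0.2, 0.1, -2.9]
opening: 0.0297
gripper_force: 29.9
```

Request:
{"op": "carry_out", "data": {"rows": [[0, 0, 0.001, 0, 0, 0], [0, 0, 0.002, 0, 0, 0], [0, 0, 0.003, 0, 0, 0], [0, 0, 0.004, 0, 0, 0], [0, 0, 0.004, 0, 0, 0]]}}

```text
clock: 8.8
tool_pos: [0.481, -0.2719, 0.0804]
orientation: [-180.0, -0.0, -101.3]
force: [-2.5, 0.5, 5.5]
opening: 0.03
gripper_force: 30.0
```

Request:
{"op": "carry_out", "data": {"rows": [[0, 0, 0, 0, 0, 0], [0, 0, 0, 0, 0, 0], [0, 0, 0, 0, 0, 0], [0, 0, -0.005, 0, 0, 0], [0, 0, -0.03, 0, 0, 0], [0, 0, -0.06, 0, 0, 0], [0, 0, -0.09, 0, 0, 0], [0, 0, -0.1, 0, 0, 0]], "grip": 1}}

```text
clock: 9.8
tool_pos: [0.4819, -0.272, 0.1818]
orientation: [-179.8, -0.0, -101.3]
force: [0.2, 1.1, -0.2]
opening: 0.0875
gripper_force: 0.0
```

```bash
python3 -c "
from h import *
import cv2
plan((*MOD['red'],.18),YM)
im=viewer.snapshot('side')[130:350,180:430]
cv2.imwrite('pics/b3.png',cv2.resize(im[:,:,::-1],None,fx=2.2,fy=2.2,interpolation=cv2.INTER_CUBIC))"
```

```text
[-0.4985  0.0058  0.0017] [-0.003 -0.001 -0.404] | [ 0.4819 -0.272   0.1818] [-179.8   -0.  -101.3] t 9.8 open 0.0875 F [ 0.2  1.1 -0.2]
```

View pics/b3.png

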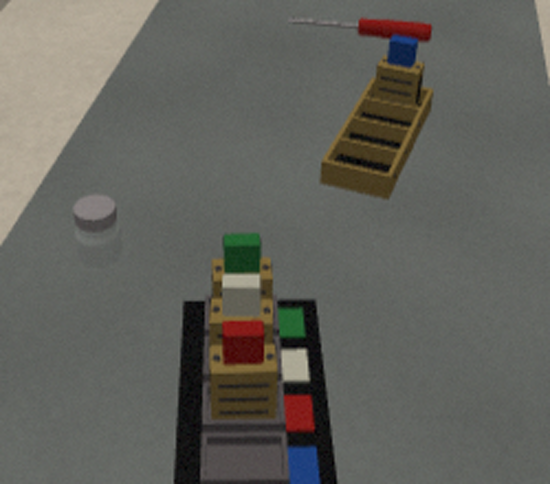

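Blue stands upright in the far bay at about (402,75), and the other three are undisturbed. Next is red.

Request:
{"op": "carry_out", "data": {"rows": [[-0.02, 0, 0, 0, 0, -0.015], [-0.07, 0.001, 0, 0, 0, -0.055], [-0.12, 0.001, 0, 0, 0, -0.095], [-0.17, 0.002, 0, 0, 0, -0.135], [-0.22, 0.002, 0, 0, 0, -0.175], [-0.27, 0.003, 0, 0, 0, -0.215], [-0.32, 0.004, 0, 0, 0, -0.255], [-0.37, 0.004, 0, 0, 0, -0.3]]}}

```text
clock: 10.85
tool_pos: [0.549, 0.0935, 0.1786]
orientation: [179.9, -0.0, -84.0]
force: [1.4, -1.4, 0.2]
opening: 0.0873
gripper_force: 0.0
```

```bash
python3 -c "
from h import *
plan((*MOD['red'],.12),YM)"
```

```text
[-0.1213 -0.0377  0.0585] [ 0.001 -0.    -0.103] | [0.549  0.0935 0.1786] [179.9  -0.  -84. ] t 10.85 open 0.0873 F [ 1.4 -1.4  0.2]
```

Request:
{"op": "carry_out", "data": {"rows": [[-0.045, -0.014, 0, 0, 0, -0.04], [-0.085, -0.026, 0, 0, 0, -0.075], [-0.112, -0.035, 0, 0, 0, -0.095], [-0.121, -0.038, 0.01, 0, 0, -0.103], [-0.121, -0.038, 0.03, 0, 0, -0.103], [-0.121, -0.038, 0.05, 0, 0, -0.103], [-0.121, -0.038, 0.058, 0, 0, -0.103], [-0.121, -0.038, 0.058, 0, 0, -0.103]]}}

```text
clock: 11.85
tool_pos: [0.5745, 0.2154, 0.1209]
orientation: [179.9, -0.0, -78.2]
force: [0.1, 0.3, 0.9]
opening: 0.0879
gripper_force: 0.0
```

```bash
python3 -c "
from h import *
plan((*MOD['red'],.082),YM)"
```

```text
[-0.0028  0.0002  0.0389] [ 0.001 -0.001 -0.002] | [0.5745 0.2154 0.1209] [179.9  -0.  -78.2] t 11.85 open 0.0879 F [0.1 0.3 0.9]
```

Request:
{"op": "carry_out", "data": {"rows": [[-0.001, 0, 0.01, 0, 0, 0], [-0.002, 0, 0.025, 0, 0, 0], [-0.002, 0, 0.038, 0, 0, 0], [-0.002, 0, 0.038, 0, 0, 0]]}}

```text
clock: 12.35
tool_pos: [0.5735, 0.2176, 0.0819]
orientation: [179.9, -0.1, -78.2]
force: [0.2, -0.2, 1.1]
opening: 0.0875
gripper_force: 0.0
```

Request:
{"op": "carry_out", "data": {"rows": [[0, 0, 0, 0, 0, 0], [0, 0, 0, 0, 0, 0], [0, 0, 0, 0, 0, 0], [0, 0, 0, 0, 0, 0], [0, 0, 0, 0, 0, 0], [0, 0, 0, 0, 0, 0], [0, 0, 0, 0, 0, 0], [0, 0, 0, 0, 0, 0]], "grip": -1}}

```text
clock: 13.35
tool_pos: [0.5743, 0.2181, 0.0835]
orientation: [180.0, -0.0, -78.2]
force: [-1.0, 0.6, 0.6]
opening: 0.0295
gripper_force: 30.0
```

Request:
{"op": "carry_out", "data": {"rows": [[0, 0, -0.005, 0, 0, 0], [0, 0, -0.02, 0, 0, 0], [0, 0, -0.045, 0, 0, 0], [0, 0, -0.075, 0, 0, 0], [0, 0, -0.105, 0, 0, 0], [0, 0, -0.12, 0, 0, 0]]}}

```text
clock: 14.1
tool_pos: [0.5751, 0.2185, 0.2063]
orientation: [-179.8, 0.1, -78.2]
force: [-0.3, 0.1, -3.0]
opening: 0.0296
gripper_force: 30.0
```

```bash
python3 -c "
from h import *
plan((*BAY['red'],.20),YB)"
```

```text
[0.4165 0.1726 0.0053] [-0.003  0.002  0.405] | [0.5751 0.2185 0.2063] [-1.798e+02  1.000e-01 -7.820e+01] t 14.1 open 0.0296 F [-0.3  0.1 -3. ]
```

Request:
{"op": "carry_out", "data": {"rows": [[0.012, 0.005, 0, 0, 0, 0.01], [0.04, 0.017, 0, 0, 0, 0.04], [0.08, 0.033, 0, 0, 0, 0.08], [0.12, 0.05, 0, 0, 0, 0.12], [0.16, 0.066, 0, 0, 0, 0.16], [0.2, 0.083, 0, 0, 0, 0.2], [0.24, 0.1, 0, 0, 0, 0.24], [0.28, 0.116, 0, 0, 0, 0.28]]}}

```text
clock: 15.1
tool_pos: [0.5158, -0.0823, 0.2025]
orientation: [179.9, -0.0, -94.4]
force: [0.4, 0.4, -2.6]
opening: 0.0298
gripper_force: 30.0
```

```bash
python3 -c "
from h import *
plan((*BAY['red'],.20),YB)"
```

```text
[0.1437 0.0134 0.0026] [ 0.002 -0.     0.122] | [ 0.5158 -0.0823  0.2025] [179.9  -0.  -94.4] t 15.1 open 0.0298 F [ 0.4  0.4 -2.6]
```

Request:
{"op": "carry_out", "data": {"rows": [[0.04, 0.004, 0, 0, 0, 0.035], [0.08, 0.008, 0, 0, 0, 0.07], [0.115, 0.011, 0, 0, 0, 0.1], [0.138, 0.013, 0, 0, 0, 0.118], [0.144, 0.0135, 0.01, 0, 0, 0.122], [0.144, 0.0135, 0.03, 0, 0, 0.122], [0.144, 0.0135, 0.055, 0, 0, 0.122], [0.144, 0.0135, 0.075, 0, 0, 0.122]]}}

```text
clock: 16.1
tool_pos: [0.4921, -0.2221, 0.1264]
orientation: [179.9, 0.0, -101.3]
force: [-0.3, -0.3, -1.5]
opening: 0.0296
gripper_force: 30.0
```

Request:
{"op": "carry_out", "data": {"rows": [[0, 0, 0, 0, 0, 0], [0, 0, 0, 0, 0, 0]]}}

```text
clock: 16.35
tool_pos: [0.4939, -0.2224, 0.1288]
orientation: [180.0, -0.0, -101.2]
force: [-0.3, -0.6, -2.0]
opening: 0.0295
gripper_force: 30.0
```

```bash
python3 -c "
from h import *
plan((*BAY['red'],.0825),YB)"
```

```text
[0.0026 0.002  0.0463] [ 0.    -0.     0.003] | [ 0.4939 -0.2224  0.1288] [ 180.    -0.  -101.2] t 16.35 open 0.0295 F [-0.3 -0.6 -2. ]
```

Request:
{"op": "carry_out", "data": {"rows": [[0.002, 0.001, 0.005, 0, 0, 0.003], [0.003, 0.002, 0.014, 0, 0, 0.003], [0.003, 0.002, 0.022, 0, 0, 0.003], [0.003, 0.002, 0.03, 0, 0, 0.003], [0.003, 0.002, 0.037, 0, 0, 0.003], [0.003, 0.002, 0.042, 0, 0, 0.003], [0.003, 0.002, 0.045, 0, 0, 0.003], [0.003, 0.002, 0.045, 0, 0, 0.003]]}}

```text
clock: 17.35
tool_pos: [0.4914, -0.2248, 0.0834]
orientation: [180.0, -0.0, -101.4]
force: [-0.3, 1.1, -2.0]
opening: 0.0297
gripper_force: 30.0
```

Request:
{"op": "carry_out", "data": {"rows": [[0, 0, 0.001, 0, 0, 0], [0, 0, 0.002, 0, 0, 0], [0, 0, 0.002, 0, 0, 0]]}}

```text
clock: 17.73
tool_pos: [0.4915, -0.2248, 0.0816]
orientation: [-180.0, 0.0, -101.4]
force: [-0.0, 0.3, -1.4]
opening: 0.0299
gripper_force: 30.0
```

Request:
{"op": "carry_out", "data": {"rows": [[0, 0, 0.001, 0, 0, 0], [0, 0, 0.0015, 0, 0, 0], [0, 0, 0.0015, 0, 0, 0]]}}

```text
clock: 18.1
tool_pos: [0.4916, -0.225, 0.0814]
orientation: [-180.0, -0.0, -101.4]
force: [-4.3, 1.9, 10.9]
opening: 0.0297
gripper_force: 30.0
```

Request:
{"op": "carry_out", "data": {"rows": [[0, 0, 0, 0, 0, 0], [0, 0, 0, 0, 0, 0], [0, 0, 0, 0, 0, 0], [0, 0, -0.005, 0, 0, 0], [0, 0, -0.03, 0, 0, 0], [0, 0, -0.06, 0, 0, 0], [0, 0, -0.09, 0, 0, 0], [0, 0, -0.1, 0, 0, 0]], "grip": 1}}

```text
clock: 19.1
tool_pos: [0.4925, -0.225, 0.1822]
orientation: [-179.8, 0.0, -101.4]
force: [0.8, -0.5, -1.0]
opening: 0.0877
gripper_force: 0.0
```

```bash
python3 -c "
from h import *
plan((*MOD['white'],.18),YM)"
```

```text
[-0.404  -0.0127  0.0023] [-0.003 -0.001 -0.406] | [ 0.4925 -0.225   0.1822] [-179.8    0.  -101.4] t 19.1 open 0.0877 F [ 0.8 -0.5 -1. ]
```

Request:
{"op": "carry_out", "data": {"rows": [[-0.02, -0.001, 0, 0, 0, -0.02], [-0.06, -0.002, 0, 0, 0, -0.06], [-0.11, -0.0035, 0, 0, 0, -0.11], [-0.16, -0.005, 0, 0, 0, -0.16], [-0.21, -0.0065, 0, 0, 0, -0.21], [-0.26, -0.008, 0, 0, 0, -0.26], [-0.31, -0.01, 0, 0, 0, -0.31], [-0.35, -0.011, 0, 0, 0, -0.35]]}}

```text
clock: 20.1
tool_pos: [0.5714, 0.118, 0.1794]
orientation: [180.0, -0.0, -81.2]
force: [0.7, -0.3, 0.0]
opening: 0.0877
gripper_force: 0.0
```

```bash
python3 -c "
from h import *
import cv2
plan((*MOD['white'],.12),YM)
im=viewer.snapshot('top')[200:330,290:460]
cv2.imwrite('pics/b4.png',cv2.resize(im[:,:,::-1],None,fx=4,fy=4,interpolation=cv2.INTER_CUBIC))"
```

```text
[-0.0479 -0.0209  0.0594] [ 0.001 -0.    -0.055] | [0.5714 0.118  0.1794] [180.   -0.  -81.2] t 20.1 open 0.0877 F [ 0.7 -0.3  0. ]
```

View pics/b4.png

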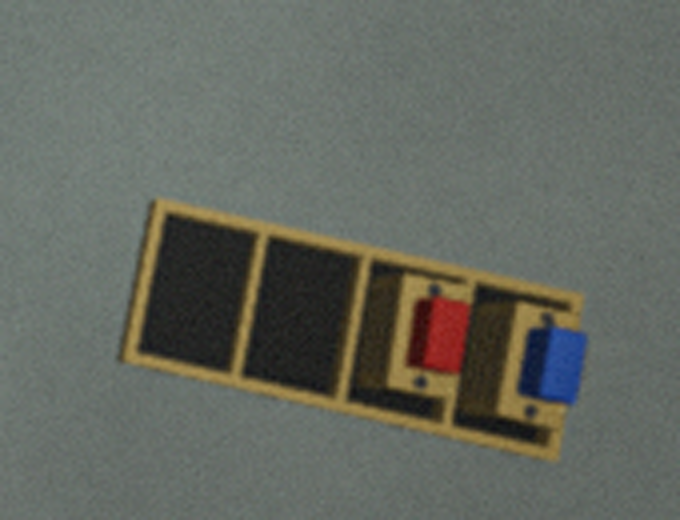

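Red and blue are seated in bays 3 and 4 and aligned with them; their handles are at about (440,335) and (555,365). Next is white.

Request:
{"op": "carry_out", "data": {"rows": [[-0.03, -0.013, 0, 0, 0, -0.035], [-0.045, -0.0195, 0, 0, 0, -0.05], [-0.048, -0.021, 0.01, 0, 0, -0.055], [-0.048, -0.021, 0.03, 0, 0, -0.055], [-0.048, -0.021, 0.05, 0, 0, -0.055], [-0.048, -0.021, 0.059, 0, 0, -0.055], [-0.048, -0.021, 0.059, 0, 0, -0.055]]}}

```text
clock: 21.02
tool_pos: [0.5845, 0.1659, 0.1203]
orientation: [179.9, -0.0, -78.2]
force: [0.5, -0.3, 0.7]
opening: 0.0875
gripper_force: 0.0
```

```bash
python3 -c "
from h import *
plan((*MOD['white'],.082),YM)"
```

```text
[-0.0026 -0.0007  0.0383] [ 0.001 -0.001 -0.002] | [0.5845 0.1659 0.1203] [179.9  -0.  -78.2] t 21.02 open 0.0875 F [ 0.5 -0.3  0.7]
```

Request:
{"op": "carry_out", "data": {"rows": [[-0.001, 0, 0.01, 0, 0, 0], [-0.002, 0, 0.025, 0, 0, 0], [-0.002, 0, 0.038, 0, 0, 0], [-0.002, 0, 0.038, 0, 0, 0]]}}

```text
clock: 21.52
tool_pos: [0.5837, 0.1682, 0.0814]
orientation: [179.8, -0.1, -78.2]
force: [0.2, -1.2, 0.8]
opening: 0.0873
gripper_force: 0.0
```

Request:
{"op": "carry_out", "data": {"rows": [[0, 0, 0, 0, 0, 0], [0, 0, 0, 0, 0, 0], [0, 0, 0, 0, 0, 0], [0, 0, 0, 0, 0, 0], [0, 0, 0, 0, 0, 0], [0, 0, 0, 0, 0, 0], [0, 0, 0, 0, 0, 0], [0, 0, 0, 0, 0, 0]], "grip": -1}}

```text
clock: 22.52
tool_pos: [0.5845, 0.1686, 0.083]
orientation: [180.0, -0.0, -78.2]
force: [-0.1, 0.3, 0.2]
opening: 0.0296
gripper_force: 30.0
```

Request:
{"op": "carry_out", "data": {"rows": [[0, 0, -0.005, 0, 0, 0], [0, 0, -0.02, 0, 0, 0], [0, 0, -0.045, 0, 0, 0], [0, 0, -0.075, 0, 0, 0], [0, 0, -0.105, 0, 0, 0], [0, 0, -0.12, 0, 0, 0]]}}

```text
clock: 23.28
tool_pos: [0.5853, 0.169, 0.2059]
orientation: [-179.8, 0.1, -78.2]
force: [-0.4, 1.1, -1.8]
opening: 0.0298
gripper_force: 30.0
```

```bash
python3 -c "
from h import *
plan((*BAY['white'],.20),YB)"
```

```text
[0.3219 0.1536 0.005 ] [-0.003  0.002  0.405] | [0.5853 0.169  0.2059] [-1.798e+02  1.000e-01 -7.820e+01] t 23.27 open 0.0298 F [-0.4  1.1 -1.8]
```

Request:
{"op": "carry_out", "data": {"rows": [[0.012, 0.006, 0, 0, 0, 0.015], [0.04, 0.019, 0, 0, 0, 0.05], [0.075, 0.036, 0, 0, 0, 0.095], [0.11, 0.053, 0, 0, 0, 0.14], [0.145, 0.069, 0, 0, 0, 0.185], [0.18, 0.086, 0, 0, 0, 0.23], [0.215, 0.103, 0, 0, 0, 0.27], [0.25, 0.119, 0, 0, 0, 0.315]]}}

```text
clock: 24.28
tool_pos: [0.5174, -0.1021, 0.2018]
orientation: [179.9, -0.0, -96.4]
force: [1.3, -0.0, -2.0]
opening: 0.0298
gripper_force: 30.0
```

```bash
python3 -c "
from h import *
plan((*BAY['white'],.20),YB)"
```

```text
[0.0768 0.0081 0.0018] [ 0.002 -0.     0.088] | [ 0.5174 -0.1021  0.2018] [179.9  -0.  -96.4] t 24.27 open 0.0298 F [ 1.3 -0.  -2. ]
```

Request:
{"op": "carry_out", "data": {"rows": [[0.035, 0.004, 0, 0, 0, 0.04], [0.062, 0.007, 0, 0, 0, 0.07], [0.077, 0.0095, 0, 0, 0, 0.086], [0.079, 0.01, 0.01, 0, 0, 0.09], [0.079, 0.01, 0.03, 0, 0, 0.09], [0.079, 0.01, 0.055, 0, 0, 0.09], [0.079, 0.01, 0.075, 0, 0, 0.09], [0.079, 0.01, 0.075, 0, 0, 0.09]]}}

```text
clock: 25.28
tool_pos: [0.4992, -0.1771, 0.1259]
orientation: [179.8, -0.0, -101.4]
force: [0.3, 0.5, -1.5]
opening: 0.0297
gripper_force: 30.0
```

Request:
{"op": "carry_out", "data": {"rows": [[0, 0, 0, 0, 0, 0], [0, 0, 0, 0, 0, 0]]}}

```text
clock: 25.52
tool_pos: [0.5013, -0.1777, 0.1289]
orientation: [-179.9, 0.0, -101.4]
force: [0.1, -0.3, -1.7]
opening: 0.0297
gripper_force: 30.0
```

```bash
python3 -c "
from h import *
plan((*BAY['white'],.083),YB)"
```

```text
[-0.0001  0.0006  0.0459] [-0.002  0.     0.   ] | [ 0.5013 -0.1777  0.1289] [-179.9    0.  -101.4] t 25.52 open 0.0297 F [ 0.1 -0.3 -1.7]
```

Request:
{"op": "carry_out", "data": {"rows": [[0, 0, 0.005, 0, 0, 0], [0, 0, 0.014, 0, 0, 0], [0, 0, 0.022, 0, 0, 0], [0, 0, 0.03, 0, 0, 0], [0, 0, 0.037, 0, 0, 0], [0, 0, 0.042, 0, 0, 0], [0, 0, 0.045, 0, 0, 0], [0, 0, 0.045, 0, 0, 0]]}}

```text
clock: 26.52
tool_pos: [0.5006, -0.1779, 0.0829]
orientation: [180.0, -0.0, -101.4]
force: [-0.0, 0.2, -1.5]
opening: 0.0299
gripper_force: 30.0
```

Request:
{"op": "carry_out", "data": {"rows": [[0, 0, 0.001, 0, 0, 0], [0, 0, 0.002, 0, 0, 0], [0, 0, 0.003, 0, 0, 0], [0, 0, 0.003, 0, 0, 0]]}}

```text
clock: 27.02
tool_pos: [0.5009, -0.1779, 0.081]
orientation: [-180.0, -0.0, -101.4]
force: [-2.7, 0.9, 7.3]
opening: 0.0298
gripper_force: 30.0
```

Contact at the expected height, so I'll release and go for green.

Request:
{"op": "carry_out", "data": {"rows": [[0, 0, 0, 0, 0, 0], [0, 0, 0, 0, 0, 0], [0, 0, 0, 0, 0, 0], [0, 0, -0.005, 0, 0, 0], [0, 0, -0.03, 0, 0, 0], [0, 0, -0.06, 0, 0, 0], [0, 0, -0.09, 0, 0, 0], [0, 0, -0.1, 0, 0, 0]], "grip": 1}}

```text
clock: 28.02
tool_pos: [0.5017, -0.1779, 0.1823]
orientation: [-179.8, 0.0, -101.4]
force: [0.7, 0.3, 0.6]
opening: 0.0877
gripper_force: 0.0
```

```bash
python3 -c "
from h import *
plan((*MOD['green'],.18),YM)"
```

```text
[-0.3109 -0.031   0.0025] [-0.003 -0.    -0.406] | [ 0.5017 -0.1779  0.1823] [-179.8    0.  -101.4] t 28.02 open 0.0877 F [0.7 0.3 0.6]
```

Request:
{"op": "carry_out", "data": {"rows": [[-0.02, -0.002, 0, 0, 0, -0.025], [-0.06, -0.006, 0, 0, 0, -0.08], [-0.11, -0.011, 0, 0, 0, -0.145], [-0.16, -0.016, 0, 0, 0, -0.21], [-0.21, -0.021, 0, 0, 0, -0.275], [-0.26, -0.026, 0, 0, 0, -0.34], [-0.3, -0.03, 0, 0, 0, -0.395], [-0.312, -0.031, 0, 0, 0, -0.406]]}}

```text
clock: 29.02
tool_pos: [0.5928, 0.1239, 0.179]
orientation: [179.9, -0.0, -78.0]
force: [-0.3, 0.2, 0.3]
opening: 0.0875
gripper_force: 0.0
```

Request:
{"op": "carry_out", "data": {"rows": [[0, 0, 0.01, 0, 0, 0], [0, 0, 0.03, 0, 0, 0], [0, 0, 0.05, 0, 0, 0], [0, 0, 0.06, 0, 0, 0], [0, 0, 0.06, 0, 0, 0]]}}

```text
clock: 29.65
tool_pos: [0.5921, 0.1208, 0.1193]
orientation: [179.9, -0.0, -78.2]
force: [0.1, -0.1, -0.3]
opening: 0.0877
gripper_force: 0.0
```

```bash
python3 -c "
from h import *
plan((*MOD['green'],.082),YM)"
```

```text
[ 0.0003 -0.0014  0.0373] [ 0.002 -0.001 -0.002] | [0.5921 0.1208 0.1193] [179.9  -0.  -78.2] t 29.65 open 0.0877 F [ 0.1 -0.1 -0.3]
```

Request:
{"op": "carry_out", "data": {"rows": [[0, -0.001, 0.01, 0, 0, 0], [0, -0.001, 0.025, 0, 0, 0], [0, -0.001, 0.037, 0, 0, 0], [0, -0.001, 0.037, 0, 0, 0]]}}

```text
clock: 30.15
tool_pos: [0.5929, 0.1217, 0.0815]
orientation: [179.9, -0.0, -78.1]
force: [-0.3, 0.2, 0.2]
opening: 0.0876
gripper_force: 0.0
```

Request:
{"op": "carry_out", "data": {"rows": [[0, 0, 0, 0, 0, 0], [0, 0, 0, 0, 0, 0], [0, 0, 0, 0, 0, 0], [0, 0, 0, 0, 0, 0], [0, 0, 0, 0, 0, 0], [0, 0, 0, 0, 0, 0], [0, 0, 0, 0, 0, 0], [0, 0, 0, 0, 0, 0]], "grip": -1}}

```text
clock: 31.15
tool_pos: [0.5936, 0.1221, 0.083]
orientation: [180.0, -0.0, -78.1]
force: [-0.3, 0.0, 0.8]
opening: 0.0298
gripper_force: 30.0
```

Request:
{"op": "carry_out", "data": {"rows": [[0, 0, -0.005, 0, 0, 0], [0, 0, -0.02, 0, 0, 0], [0, 0, -0.045, 0, 0, 0], [0, 0, -0.075, 0, 0, 0], [0, 0, -0.105, 0, 0, 0], [0, 0, -0.12, 0, 0, 0]]}}

```text
clock: 31.9
tool_pos: [0.5944, 0.1224, 0.2057]
orientation: [-179.8, 0.0, -78.1]
force: [0.5, 0.6, -3.8]
opening: 0.0298
gripper_force: 30.0
```

```bash
python3 -c "
from h import *
plan((*BAY['green'],.20),YB)"
```

```text
[0.2301 0.1343 0.0051] [-0.003  0.001  0.406] | [0.5944 0.1224 0.2057] [-179.8    0.   -78.1] t 31.9 open 0.0298 F [ 0.5  0.6 -3.8]
```

Request:
{"op": "carry_out", "data": {"rows": [[0.012, 0.007, 0, 0, 0, 0.02], [0.04, 0.023, 0, 0, 0, 0.07], [0.075, 0.044, 0, 0, 0, 0.13], [0.11, 0.064, 0, 0, 0, 0.195], [0.145, 0.085, 0, 0, 0, 0.255], [0.18, 0.105, 0, 0, 0, 0.32], [0.212, 0.124, 0, 0, 0, 0.375], [0.23, 0.134, 0, 0, 0, 0.406]]}}

```text
clock: 32.9
tool_pos: [0.5076, -0.1325, 0.2017]
orientation: [179.9, -0.0, -101.6]
force: [-0.3, -1.2, -3.8]
opening: 0.0298
gripper_force: 30.0
```

Request:
{"op": "carry_out", "data": {"rows": [[0, 0, 0.01, 0, 0, 0], [0, 0, 0.03, 0, 0, 0], [0, 0, 0.055, 0, 0, 0], [0, 0, 0.07, 0, 0, 0], [0, 0, 0.07, 0, 0, 0], [0, 0, 0.07, 0, 0, 0]]}}

```text
clock: 33.65
tool_pos: [0.5104, -0.1305, 0.1336]
orientation: [-180.0, -0.0, -101.4]
force: [-0.3, 0.4, -2.9]
opening: 0.0298
gripper_force: 30.0
```

```bash
python3 -c "
from h import *
plan((*BAY['green'],.083),YB)"
```

```text
[-0.0001  0.0001  0.0506] [-0.001 -0.     0.   ] | [ 0.5104 -0.1305  0.1336] [-180.    -0.  -101.4] t 33.65 open 0.0298 F [-0.3  0.4 -2.9]
```

Request:
{"op": "carry_out", "data": {"rows": [[0, 0, 0.006, 0, 0, 0], [0, 0, 0.015, 0, 0, 0], [0, 0, 0.025, 0, 0, 0], [0, 0, 0.034, 0, 0, 0], [0, 0, 0.042, 0, 0, 0], [0, 0, 0.047, 0, 0, 0], [0, 0, 0.05, 0, 0, 0], [0, 0, 0.05, 0, 0, 0]]}}

```text
clock: 34.65
tool_pos: [0.5099, -0.1306, 0.083]
orientation: [180.0, -0.0, -101.4]
force: [-0.5, -0.5, -3.2]
opening: 0.0299
gripper_force: 30.0
```

Request:
{"op": "carry_out", "data": {"rows": [[0, 0, 0.001, 0, 0, 0], [0, 0, 0.002, 0, 0, 0], [0, 0, 0.003, 0, 0, 0], [0, 0, 0.003, 0, 0, 0]]}}

```text
clock: 35.15
tool_pos: [0.51, -0.1306, 0.081]
orientation: [-180.0, -0.0, -101.4]
force: [-3.4, 0.9, 6.3]
opening: 0.0297
gripper_force: 30.0
```

Contact again. I'll release, rise and move away to look.

Request:
{"op": "carry_out", "data": {"rows": [[0, 0, 0, 0, 0, 0], [0, 0, 0, 0, 0, 0], [0, 0, 0, 0, 0, 0], [0, 0, -0.005, 0, 0, 0], [0, 0, -0.03, 0, 0, 0], [0, 0, -0.06, 0, 0, 0], [0, 0, -0.09, 0, 0, 0], [0, 0, -0.11, 0, 0, 0]], "grip": 1}}

```text
clock: 36.15
tool_pos: [0.5104, -0.1306, 0.192]
orientation: [-179.9, 0.0, -101.4]
force: [-0.3, -0.4, -0.5]
opening: 0.0874
gripper_force: 0.0
```

Request:
{"op": "carry_out", "data": {"rows": [[-0.03, 0, 0, 0, 0, 0], [-0.08, 0, 0, 0, 0, 0], [-0.13, 0, 0, 0, 0, 0], [-0.18, 0, 0, 0, 0, 0], [-0.23, 0, 0, 0, 0, 0], [-0.26, 0, 0, 0, 0, 0], [-0.27, 0, 0, 0, 0, 0], [-0.27, 0, 0, 0, 0, 0]]}}

```text
clock: 37.15
tool_pos: [0.5631, 0.1342, 0.19]
orientation: [180.0, -0.0, -101.4]
force: [-0.2, 0.4, -0.0]
opening: 0.0875
gripper_force: 0.0
```

```bash
python3 -c "
from h import *
import cv2
a=viewer.snapshot('top')[:,:,::-1];b=viewer.snapshot('side')[120:230,300:420,::-1]
cv2.imwrite('pics/f.png',np.hstack([cv2.resize(a[110:330,220:450],(460,440)),cv2.resize(b,(330,440),interpolation=cv2.INTER_CUBIC)]))"
```

```text
(no output)
```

View pics/f.png

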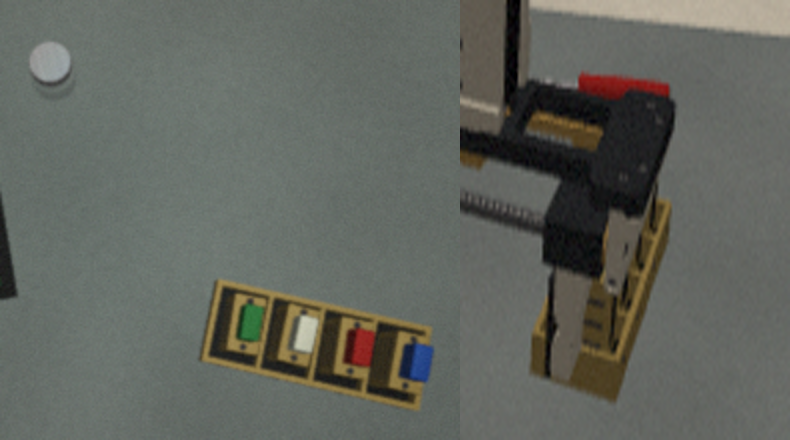

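The bays hold green, white, red and blue from left to right, each upright and centred. The jar is still at about (245,142), so I'll hand in.

```bash
python3 -c "
from plant import workorder
print(workorder.close_job())"
```

```text
the job is handed in; nothing more can be done
None
```

All four modules stand upright in the chassis in reverse order (left to right: green, white, red, blue), the screw jar has not moved, and I handed the job in at about 37 s; the hand-in returned no verdict.

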